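# Fit the reel spindle in its blind hole and load the thin reel

### The arm

A 7-joint arm with a two-finger parallel gripper is mounted at the origin on the work surface. World frame = base frame: x ahead of the robot, y to its left, z up, the work surface at z = 0. Lengths are in m, angles in rad, forces in N, time in s.
With the tool pointing down it reaches from about 0.35 to 0.9 m from the base axis. Payload 8.1 kg.
Tool frame: the origin (TCP) lies at the very end of the fingers, on their centre line; the grasp point (between the pads) lies 19 mm behind it; z points along the fingers, y is the line along which they close (so a half turn about z gives the same grasp; the last joint's range is limited). The gripper opens to 92 mm and grips with 3 to 60 N. Pads are 19 mm wide; open, the fingers measure 130 mm over their backs; the gripper's body (75 mm by 190 mm) begins 47 mm behind the grasp point.
Start: joints at [-1.387, 0.434, 0.025, 1.573, -0.012, 1.134, -0.075], TCP at [0.177, 0.599, 0.227] pointing down, gripper open.
Joint ranges: [-2.62, 2.62], [-0.44, 2.09], [-1.27, 1.32], [0.08, 2.57], [-1.32, 4.46], [0.12, 2], [-2.74, 2.74]. Speed limits (rad/s): [2.22, 2.22, 3.01, 3.01, 3.14, 3.14, 3.14].

### API

Orientations are given as a rotation vector (axis times angle).
In Python, from cell import arm gives the robot as it stands.
- The arm moves only by the shell command python3 -m pendant 'ROWS' [FORCE]. ROWS is a JSON object of lists of equal length, an entry for each row: "slide": the shift along the tool's x, y, z in units of 0.3 m (1.0 is 0.3 m), a list of three; "dr": the turn, a rotation vector about the tool's x, y, z in units of 0.12 rad (1.0 is 0.12 rad), a list of three; "claw": the opening, from 0 (shut) to 1 (fully open). In form: {"slide": [[tx, ty, tz], ...], "dr": [[ax, ay, az], ...], "claw": [claw, ...]}. A call has 1 to 10 rows; each row shifts and turns the commanded pose from where the row before left it, along the tool's axes as they then stand; what a row does not reach is not made up. A row lasts 1/10 s, in which the tool goes at most 50 mm and 8.59 degrees, less where a joint would pass 70% of its speed; a pose out of reach is approached as far as the arm can. A call with a number of a shift or a turn outside -1 to 1 is refused whole. A call with a gripper value outside its range is refused whole. The fingers move at their own pace and stop on an object; FORCE is the grip in N (left out, the last holds). Time passes only in rows, so rows that do not move let the fingers close. It gives the time, the measured TCP pose, the force, the opening and the grip force at its end, in the units of the state.
- arm.observe(): the state, without advancing time (a new reading comes with each control period).
- arm.get_image(name): name is "scene" or "top"; returns the picture (420x560x3 uint8, red, green, blue); there is no depth.
- arm.calibration(name): a dict with "K" (3x3 intrinsics, pixels), "dist" ([k1, k2, p1, p2, k3] as OpenCV has them; the pictures are not rectified), "xyz" and "orientation" of the camera in the world. Camera axes: x right, y up, looking along -z (the intrinsics and any distortion apply to the point x, -y, -z); pixel columns grow to the right and rows downward; lengths in m; the calibration is good to about 2 mm. A picture is of the moment at which its call begins. calibration takes no time and is no camera call.
- arm.sign_off(): hands the job in; it is judged then, once.
The state is a dict: "clock": time; "joints": joint angles; "dq": joint speeds; "joint_efforts": joint torques, N m; "position": TCP position; "ee_rot": TCP orientation; "force": force on the tool from outside, world axes, zero at the start; "ft_torque": the same for the moment, N m; "width": opening from 0.0 (shut) to 1.0 (fully open); "gripper_force": force on a finger pad.
Only numpy, scipy, OpenCV 4.12 (cv2) and the standard library are available. Lean on these libraries where they do the work, as an engineer would, in place of code of your own. Each camera call takes 0.05 s, during which the arm holds its last target. There are 200 camera calls.

### The job

Fit the grey steel reel spindle to the clamped tan panel: put its pin into the panel's slot and slide the tip along the steel strip underneath until it drops into the one unmarked blind hole, so that the spindle stands upright with its collar flush on the panel, and let go of it. Then lower (do not drop) the thinner of the two black film reels over the spindle, raised hub upwards, until it rests on the collar, and let go. Leave the thicker reel, the bottle, the lens barrel and the glass bulb standing where they are.

Things in the scene. Friction and masses are not known exactly. Their poses are not given: they have to be found in the camera images.
- spindle: Grey steel reel spindle, loose, turned, 88 mm tall, about 150 g, upright in the tray's middle pit. Origin: pin tip (lowest point, 10 mm above the bench at the start); z up its axis. From the tip: pin dia 10 mm, 20 long, its first 5 tapering to a 5 mm flat nose; collar dia 40 from z 20 to 28 mm (rests on the tray); shaft dia 14 to z 82; tapered end, 8 mm wide at z 88.
- spindle_grip (a point): A good place to grip the spindle from above: on its axis, on the plain 14 mm shaft, 62 mm above the pin tip.
- panel: Tan bakelite reader housing panel, fixed, flat and level on two rails: 150 mm (its x) by 220 mm (its y), 8 mm thick, top face 38 mm above the bench. Origin on the bench under the panel's centre, z up. A straight slot, 14 mm wide, goes through it along its y axis. With the pin fully in the hole the collar lies on this top face and the tip is 18 mm above the bench.
- slot (a point): Middle of the slot (runs 40 mm either way along y), on the bare top of the flat grey steel strip below it, 30 mm above the bench. The strip has exactly one blind hole, dia 13 mm, chamfer 1 mm, 15 mm deep, on the slot's centreline, anywhere from y = -20 to +20 mm of here, different each time and not reported: find it by touch or sight. Rigid and fixed.
- clamp (a point): Top of the upright screw of the black cast iron clamp, fixed at the panel's +y end: 152 mm above the bench at panel x = 0, y = 99 mm. Screw dia 12 mm, its foot 20 mm wide; tommy bar near the top, 147 mm up, 27 mm either way along x; arm and column 28 mm wide and up to 86 mm high reach to y = 152 mm, the low base (70 mm wide) to y = 161 mm.
- tray: Dark wooden parts tray, fixed: 60 mm (its x) by 200 mm (its y), 30 mm high. Origin on the bench under its centre. The spindle stands in a 13 mm pit, 24 mm deep, at the centre. Lens barrel and bulb stand on the tray about 58 mm away, one towards +y, one towards -y (either way round), so grip the spindle with the fingers closing along the tray's x.
- reel_thin: Thinner black plastic film reel, loose, about 120 g, flat on the bench: flanges dia 92 mm, 22 mm thick over the flanges; raised hub (tube of outer dia 32 mm, 18 mm bore right through) standing 18 mm above the upper flange, 40 mm high in all. Grip the hub from above. Origin: centre of its underside, z up; on the spindle's collar it is 46 mm above the bench.
- reel_thick: Thicker black plastic film reel, loose, a bystander: like the thin one (flanges dia 92 mm, hub dia 32 mm, 18 mm above the flange) but 40 mm thick over the flanges, 58 mm high in all. Origin: centre of its underside. The two reels change places at random.
- lens: Chrome lens barrel, loose, a bystander standing on the tray: dia 36 mm, 60 mm tall. Origin: centre of its underside, 30 mm above the bench.
- bottle: Closed white plastic cleaner bottle with a black cap, loose, a tall bystander between the reels and the panel: 50 mm in diameter, 150 mm tall, about 250 g. Origin: centre of its underside, on the bench.
- bulb: Squat amber glass lamp bulb standing on its brass cap on the tray, loose, fragile, a bystander: up to 52 mm in diameter, 61 mm tall, cap 34 mm wide. Origin: centre of the cap's underside, 30 mm above the bench.
Mind the look-alikes: they are no part of the job. What is shaped like the reel_thin but orange is not meant.

How it is judged:
On the way, in this order (a step that is already met when the one before it is completed fails the run):
1. the spindle's pin is in the blind hole, collar on the panel, upright and let go (z of spindle in the frame of panel between 0.013 and 0.0205 m and x of spindle in the frame of panel between -0.005 and 0.005 m and y of spindle in the frame of panel between -0.03 and 0.03 m and angle between spindle's own z axis and vertical below 0.06 rad and contact force between the fingers and spindle below 0.1 N), for 0.2 s.
2. the thin reel lies on the spindle's collar (horizontal distance between reel_thin and spindle below 0.006 m and z of reel_thin in the frame of panel between 0.043 and 0.0495 m and angle between each of reel_thin, spindle's own z axis and vertical below 0.06 rad and z of spindle in the frame of panel between 0.013 and 0.0205 m and x of spindle in the frame of panel between -0.005 and 0.005 m and y of spindle in the frame of panel between -0.03 and 0.03 m), for 0.2 s.
At the end, for the whole second after the job is handed in: Spindle upright (0.06 rad), pin in the blind hole: tip 13 to 20.5 mm above the bench, within 5 mm of the slot centreline. Thin reel level (0.06 rad) on the collar, hub up: underside 43 to 49.5 mm above the bench, centre within 6 mm of the tip from above. Both let go and at rest (0.02 m/s) (all of step 2 and linear speed of each of spindle, reel_thin below 0.02 m/s and contact force between the fingers and spindle below 0.1 N and contact force between the fingers and reel_thin below 0.1 N); the robot touches nothing.
It fails at once if the thick reel is moved more than 12 mm or tipped (distance of reel_thick from where it was at the start of the episode above 0.012 m or angle between reel_thick's own z axis and vertical above 0.25 rad).
It fails at once if the lens barrel is moved more than 12 mm or tipped (distance of lens from where it was at the start of the episode above 0.012 m or angle between lens's own z axis and vertical above 0.25 rad).
It fails at once if the bottle is moved more than 12 mm or tipped (distance of bottle from where it was at the start of the episode above 0.012 m or angle between bottle's own z axis and vertical above 0.25 rad).
It fails at once if the glass bulb is moved more than 12 mm or tipped (distance of bulb from where it was at the start of the episode above 0.012 m or angle between bulb's own z axis and vertical above 0.25 rad).
It fails at once if the thin reel is dropped onto the spindle (faster than 0.6 m/s while over it) (horizontal distance between reel_thin and spindle below 0.015 m and z of reel_thin in the frame of spindle below 0.09 m and linear speed of reel_thin above 0.6 m/s).
It also fails if it takes over 72 s, if anything falls off the work surface, if the arm or the gripper's body presses on something with over 40 N, if the wrist force passes 120 N, or if a joint passes its speed limit or range.

## Working session

There is one attempt and no reset: what is moved stays moved. The work goes in short steps, Python scripts to look and compute and a shell command to move; the robot and the scene stay as the last step left them, time stands still between calls to the robot, and variables do not carry over. Pictures are saved under pics/ and viewed, at most 10 in all, crops included, and the job is handed in when it is done.

```bash
ls; mkdir -p pics; python3 - <<'E'
from cell import arm
import cv2
print(arm.observe())
for n in ("scene","top"):
    c=arm.calibration(n); print(n,c)
    im=arm.get_image(n)[:,:,::-1]; cv2.imwrite(f"pics/{n}0.png",cv2.resize(im,(800,600),interpolation=cv2.INTER_CUBIC)); cv2.imwrite(f"{n}0raw.png",im)
E
```

```text
pics
{'clock': 0.0, 'joints': array([-1.38659244,  0.43522012,  0.0249361 ,  1.57410262, -0.01158761,
        1.13401438, -0.07508583]), 'dq': array([ 5.46736101e-04,  6.81572725e-05,  7.83309868e-04, -2.27374657e-03,
       -2.81342434e-04, -1.17820690e-03,  4.73307756e-04]), 'joint_efforts': array([-7.63269636e-04, -6.67846584e+01,  9.84681845e-01, -3.14469230e+01,
       -6.05832646e-02,  4.25973139e-02,  1.79173753e-04]), 'position': array([0.17669641, 0.59895758, 0.2259442 ]), 'ee_rot': array([-4.48981629e-01, -3.10925335e+00,  2.50907225e-03]), 'force': array([-0.57317021, -0.58274569,  0.37622092]), 'ft_torque': array([-0.0128704 ,  0.00281994,  0.00159298]), 'gripper_force': 0.0, 'width': 1.001277547934561}
scene {'K': array([[431.25369589,   0.        , 286.83461629],
       [  0.        , 431.25369589, 210.20302675],
       [  0.        ,   0.        ,   1.        ]]), 'dist': array([-0.13877055,  0.        ,  0.        ,  0.        ,  0.        ]), 'xyz': array([1.14946129, 0.02904629, 0.92155646]), 'orientation': array([0.49230747, 0.57530119, 1.60899678])}
top {'K': array([[503.09649385,   0.        , 283.14403983],
       [  0.        , 503.09649385, 212.8607089 ],
       [  0.        ,   0.        ,   1.        ]]), 'dist': array([-0.09043491,  0.        ,  0.        ,  0.        ,  0.        ]), 'xyz': array([ 0.25526921, -0.05252296,  1.33032084]), 'orientation': array([ 0.17921027, -0.17776725, -1.62945818])}
```

View pics/scene0.png

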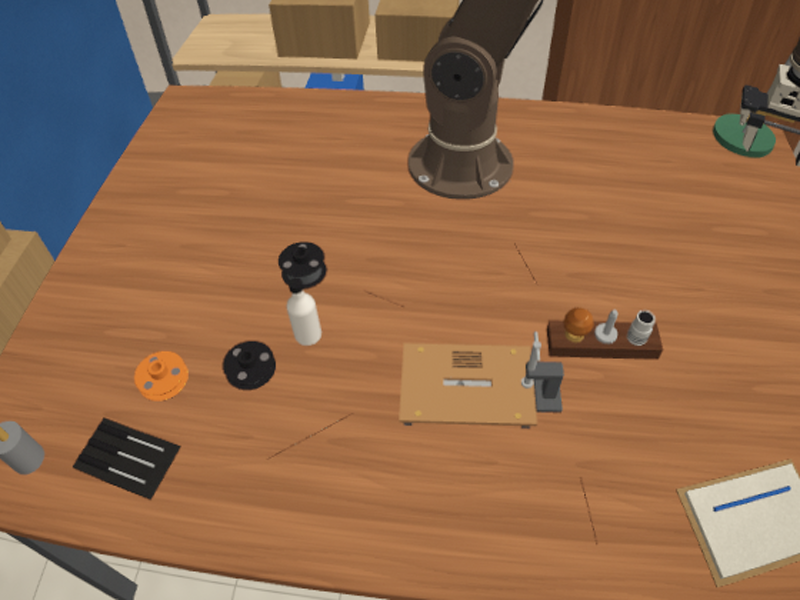

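View pics/top0.png

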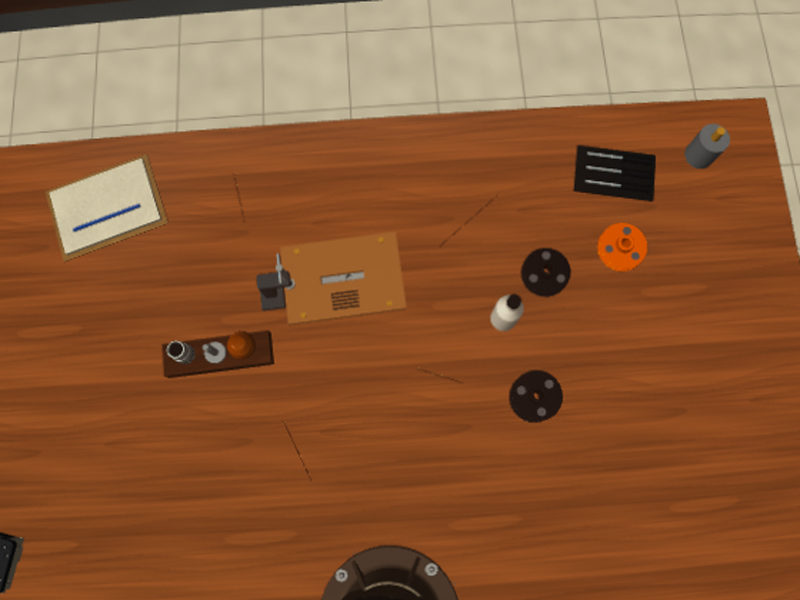

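The scene picture shows black reels at (302,262) and (249,364), and an orange look-alike at (161,374). The bottle is at (304,318), the panel slot at (467,383) and the spindle at (608,328). The orange reel is excluded by colour. The (249,364) reel looks thin and the (302,262) reel thick, so I'll confirm that in an enlarged crop.

```bash
cat > h.py <<'E'
import numpy as np,cv2
from scipy.spatial.transform import Rotation as R
from cell import arm
def ray(n,uv):
    c=arm.calibration(n); p=cv2.undistortPoints(np.array([[uv]],float),c["K"],np.array(c["dist"]))[0,0]
    d=R.from_rotvec(c["orientation"]).apply([p[0],-p[1],-1]); return np.array(c["xyz"]),d/np.linalg.norm(d)
def atz(n,uv,z):
    o,d=ray(n,uv); return o+d*(z-o[2])/d[2]
def tri(us,ut):
    a,d=ray("scene",us); b,e=ray("top",ut)
    s=np.linalg.lstsq(np.c_[d,-e],b-a,rcond=None)[0]; p,q=a+s[0]*d,b+s[1]*e
    return (p+q)/2,np.linalg.norm(p-q)
def proj(n,X):
    c=arm.calibration(n); q=R.from_rotvec(c["orientation"]).inv().apply(np.atleast_2d(X)-c["xyz"])
    return cv2.projectPoints(q*[1,-1,-1],np.zeros(3),np.zeros(3),c["K"],np.array(c["dist"]))[0][:,0]
def crop(im,x,y,w,h,W,H): return cv2.resize(im[y:y+h,x:x+w],(W,H),interpolation=cv2.INTER_CUBIC)
E
python3 - <<'E'
from h import *
s=cv2.imread("scene0raw.png");t=cv2.imread("top0raw.png")
# each tile 400x300 ; 
a=np.vstack([np.hstack([crop(s,150,160,100,75+50,400,500)[:,:],crop(t,335,165,100,125,400,500)])])
cv2.imwrite("pics/reels.png",a)
b=np.vstack([np.hstack([crop(s,275,235,100,75,400,300),crop(t,195,155,100,75,400,300)]),
 np.hstack([crop(s,375,205,100,75,400,300),crop(t,105,215,100,75,400,300)])])
cv2.imwrite("pics/panel.png",b)
E
```

```text
(no output)
```

View pics/reels.png

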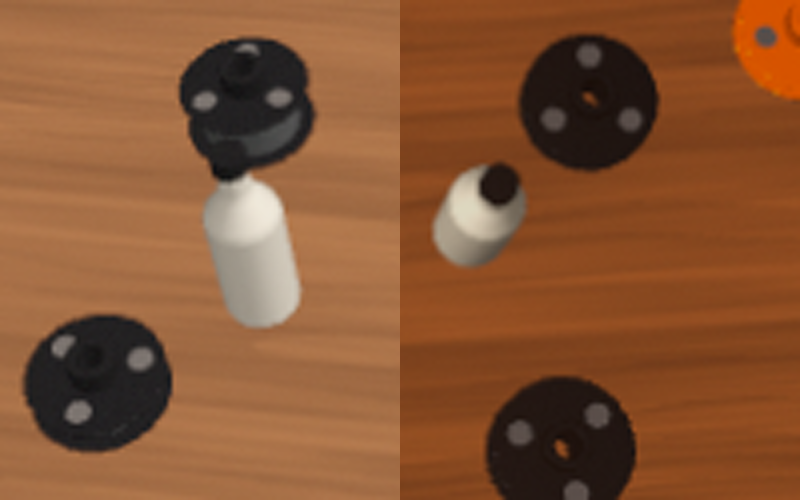

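View pics/panel.png

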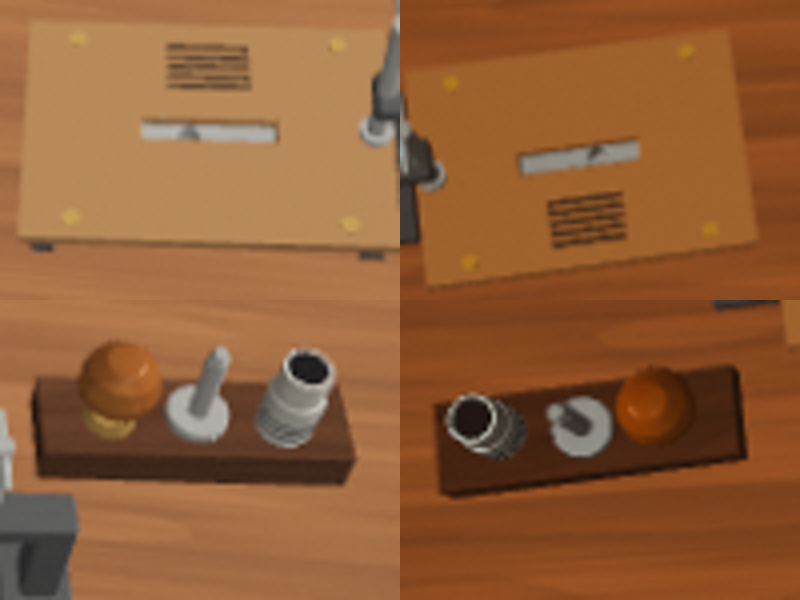

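In the crops, the near-left reel (scene (249,364), top (545,272)) shows a single low rim and is the thin one. The other (scene (302,262)) shows two flanges well apart, so it is thick. The slot has a dark hole, left of the middle in the scene view (crop (190,133)) and right of the middle in the top view (crop (598,153)).

```bash
python3 - <<'E'
from h import *
np.set_printoptions(precision=4,suppress=True)
def r(x,y,x0,y0): return ((x+.5)/4-.5+x0,(y+.5)/4-.5+y0)
def T(name,s,t,so,to):
    p,e=tri(r(*s,*so),r(*t,*to)); print(name,p,"gap",round(e,4)); return p
R1,R2=(150,160),(335,165); P1,P2=(275,235),(195,155); S1,S2=(375,205),(105,215)
f=[T("spot",s,t,R1,R2) for s,t in [((78,412),(189,56)),((140,358),(153,119)),((63,347),(230,120))]]
print("mean",np.mean(f,0)); T("bore",(90,357),(191,97),R1,R2)
sc=[T("screw",s,t,P1,P2) for s,t in [((78,38),(310,229)),((337,44),(70,262)),((350,224),(50,83)),((70,216),(286,51))]]
print("panel",np.mean(sc,0)); d=sc[1]-sc[0]+sc[2]-sc[3]; print("yaw of panel y",np.degrees(np.arctan2(d[1],d[0])))
a=T("slotA",(141,132),(239,151),P1,P2);b=T("slotB",(277,133),(119,164),P1,P2);print("mid",(a+b)/2,np.degrees(np.arctan2(*(b-a)[[1,0]])))
T("hole",(190,133),(198,153),P1,P2)
print("hole z30", atz("scene",r(190,133,*P1),.03),atz("top",r(198,153,*P2),.03))
T("collar",(197,111),(181,127),S1,S2);T("tip",(220,53),(157,112),S1,S2)
for n,p,o in(("scene",(197,111),S1),("top",(181,127),S2)):print("collar38",atz(n,r(*p,*o),.038))
for n,p,o in(("scene",(220,53),S1),("top",(157,112),S2)):print("tip98",atz(n,r(*p,*o),.098))
# tray corners
tr=[T("tray",s,t,S1,S2) for s,t in[((38,80),(337,67)),((335,82),(36,105)),((353,160-3),(45,190)),((40,158),(345,155))]]
d=tr[1]-tr[0]+tr[2]-tr[3];print("tray yaw",np.degrees(np.arctan2(d[1],d[0])),np.mean(tr,0))
print(R.from_rotvec(arm.observe()["ee_rot"]).as_matrix())
E
```

```text
spot [ 0.6321 -0.3355  0.0226] gap 0.0011
spot [ 0.5894 -0.3062  0.0238] gap 0.0015
spot [ 0.5857 -0.3586  0.0221] gap 0.0016
mean [ 0.6024 -0.3334  0.0229]
bore [ 0.6    -0.332   0.0364] gap 0.0038
screw [ 0.5556 -0.033   0.0397] gap 0.0013
screw [0.5439 0.126  0.0398] gap 0.0012
screw [0.6677 0.1353 0.0398] gap 0.0013
screw [ 0.6791 -0.0245  0.0405] gap 0.0017
panel [0.6116 0.051  0.0399]
yaw of panel y 94.13216718126992
slotA [0.614  0.0111 0.0321] gap 0.0016
slotB [0.6092 0.0915 0.0365] gap 0.0011
mid [0.6116 0.0513 0.0343] 93.40047210974346
hole [0.6136 0.0393 0.035 ] gap 0.0003
hole z30 [0.6105 0.0395 0.03  ] [0.615  0.0395 0.03  ]
collar [0.485  0.2922 0.037 ] gap 0.0021
tip [0.4848 0.2918 0.0971] gap 0.0012
collar38 [0.4859 0.2908 0.038 ]
collar38 [0.4849 0.293  0.038 ]
tip98 [0.4856 0.2909 0.098 ]
tip98 [0.4847 0.2921 0.098 ]
tray [0.5084 0.1805 0.0861] gap 0.0007
tray [0.4948 0.3672 0.0914] gap 0.0085
tray [ 0.4603  0.4129 -0.0349] gap 0.0089
tray [ 0.473   0.2028 -0.0467] gap 0.0037
tray yaw 93.77355125422358 [0.4841 0.2909 0.024 ]
[[-0.9591  0.283  -0.0003]
 [ 0.283   0.9591 -0.0014]
 [-0.0001 -0.0014 -1.    ]]
```

```bash
python3 -m pendant '{"slide":[[0,0,0],[0,0,0],[0,0,0],[0,0,0],[0,0,0],[0,0,0],[0,0,0],[0,0,0],[0,0,0],[0,0,0]],"dr":[[0,0,1],[0,0,1],[0,0,1],[0,0,1],[0,0,1],[0,0,1],[0,0,1],[0,0,1],[0,0,1],[0,0,1]],"claw":[1,1,1,1,1,1,1,1,1,1]}' 20
cat >> h.py <<'E'
def goto(x,y,z):
    s=arm.observe(); M=R.from_rotvec(s["ee_rot"]); 
    print("units",np.round(M.inv().apply(np.array([x,y,z])-s["position"])/.3,4),"rot y deg",np.round(np.degrees(np.arctan2(*M.as_matrix()[[1,0],1])),2),"tilt",np.round(M.as_matrix()[:,2],4),"pos",np.round(s["position"],4),"F",np.round(s["force"],2),"q",np.round(s["joints"],2),"w",round(s["width"],3),round(s["gripper_force"],1),s["clock"])
E
python3 - <<'E'
from h import *
np.set_printoptions(precision=4,suppress=True)
def r(x,y,x0,y0): return ((x+.5)/4-.5+x0,(y+.5)/4-.5+y0)
S2=(105,215)
t=[atz("top",r(*p,*S2),.03) for p in [(345,155),(45,190),(36,105),(337,67)]]
d=t[1]-t[0]+t[2]-t[3];print("tray yaw",np.degrees(np.arctan2(d[1],d[0])),np.mean(t,0))
# bottle: cap top
print(tri(r(229,158,150,160),r(500-400,184,335,165)), atz("scene",r(262,312,150,160),0), atz("top",r(470-400,240,335,165),0))
goto(.485,.292,.2)
E
```

```text
clock: 1.1
position: [0.1767, 0.5992, 0.2263]
ee_rot: [2.132, 2.307, -0.001]
force: [-0.2, 0.3, -0.1]
width: 0.999
gripper_force: 0.0
tray yaw 93.3176183879366 [0.4845 0.2891 0.03  ]
(array([ 0.52  , -0.2455,  0.1443]), np.float64(0.00027177251962523925)) [ 0.5304 -0.2444  0.    ] [ 0.515  -0.2451  0.    ]
units [-1.1018  0.9436  0.0883] rot y deg 4.53 tilt [-0.0002 -0.0009 -1.    ] pos [0.1767 0.5992 0.2263] F [-0.21  0.29 -0.13] q [-1.57  0.44  0.3   1.59 -0.14  1.13 -1.16] w 0.999 0.0 1.1
```

```bash
python3 -m pendant '{"slide":[[-0.11,0.0944,0],[-0.11,0.0944,0],[-0.11,0.0944,0],[-0.11,0.0944,0],[-0.11,0.0944,0],[-0.11,0.0944,0],[-0.11,0.0944,0],[-0.11,0.0944,0],[-0.11,0.0944,0],[-0.11,0.0944,0]],"dr":[[0,0,0],[0,0,0],[0,0,0],[0,0,0],[0,0,0],[0,0,0],[0,0,0],[0,0,0],[0,0,0],[0,0,0]],"claw":[1,1,1,1,1,1,1,1,1,1]}' 20
python3 - <<'E'
from h import *
goto(.485,.292,.054)
E
```

```text
clock: 2.1
position: [0.4875, 0.2929, 0.2266]
ee_rot: [-2.126, -2.313, 0.001]
force: [0.6, 0.9, 0.2]
width: 1.0
gripper_force: 0.0
units [-0.0023 -0.0082  0.5752] rot y deg 4.82 tilt [-4.e-04 -1.e-04 -1.e+00] pos [0.4875 0.2929 0.2266] F [0.59 0.93 0.17] q [-0.95  0.35  0.43  1.74 -0.16  1.08 -0.39] w 1.0 0.0 2.1
```

```bash
python3 -m pendant '{"slide":[[-0.002,-0.004,0.1],[0,-0.004,0.12],[0,0,0.12],[0,0,0.12],[0,0,0.115],[0,0,0],[0,0,0]],"dr":[[0,0,0],[0,0,0],[0,0,0],[0,0,0],[0,0,0],[0,0,0],[0,0,0]],"claw":[1,1,1,1,1,1,1]}' 20
python3 - <<'E'
from h import *
goto(.485,.292,.054)
s=arm.get_image("scene")[:,:,::-1];t=arm.get_image("top")[:,:,::-1]
cv2.imwrite("pics/grip.png",np.hstack([crop(s,375,185,100,125,400,500),crop(t,105,185,100,125,400,500)]))
for n in("scene","top"): print(proj(n,[arm.observe()["position"]]))
E
```

```text
clock: 2.8
position: [0.4843, 0.2933, 0.0544]
ee_rot: [-2.127, -2.312, 0.002]
force: [-0.0, -0.1, 1.0]
width: 1.001
gripper_force: 0.0
units [-0.0045  0.0021  0.0014] rot y deg 4.79 tilt [-9.e-04 -9.e-04 -1.e+00] pos [0.4843 0.2933 0.0544] F [-0.01 -0.07  0.99] q [-0.88  0.56  0.35  1.92 -0.28  0.71 -0.29] w 1.001 0.0 2.8
[[426.87170312 228.14509523]]
[[147.58551717 245.06485557]]
```

View pics/grip.png

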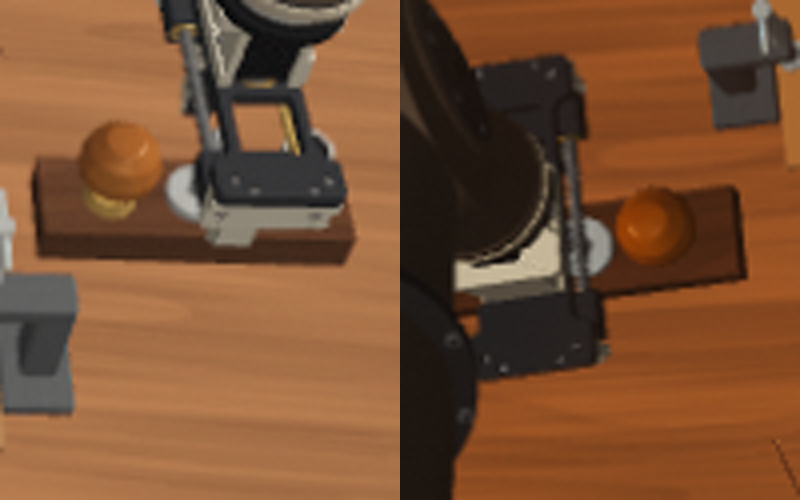

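The spindle's collar shows between the fingers, and the bulb and lens are untouched. Closing now.

```bash
python3 -m pendant '{"slide":[[-0.004,0.002,0.0014],[0,0,0],[0,0,0],[0,0,0],[0,0,0],[0,0,0],[0,0,0],[0,0,0],[0,0,0],[0,0,0]],"dr":[[0,0,0],[0,0,0],[0,0,0],[0,0,0],[0,0,0],[0,0,0],[0,0,0],[0,0,0],[0,0,0],[0,0,0]],"claw":[1,0,0,0,0,0,0,0,0,0]}' 40
python3 - <<'E'
from h import *
goto(.485,.292,.054)
E
```

```text
clock: 3.9
position: [0.4851, 0.2924, 0.0538]
ee_rot: [2.126, 2.313, -0.0]
force: [-0.0, -0.2, -0.4]
width: 0.271
gripper_force: 0.0
units [-0.0013 -0.0003 -0.0008] rot y deg 4.8 tilt [-0. -0. -1.] pos [0.4851 0.2924 0.0538] F [-0.01 -0.17 -0.4 ] q [-0.88  0.56  0.35  1.92 -0.28  0.71 -0.29] w 0.271 0.0 3.9
```

```bash
python3 -m pendant '{"slide":[[0,0,0],[0,0,0],[0,0,0],[0,0,0],[0,0,0]],"dr":[[0,0,0],[0,0,0],[0,0,0],[0,0,0],[0,0,0]],"claw":[0,0,0,0,0]}' 40
python3 -m pendant '{"slide":[[0,0,-0.03],[0,0,-0.05],[0,0,-0.08],[0,0,-0.12],[0,0,-0.12],[0,0,0],[0,0,0],[0,0,0]],"dr":[[0,0,0],[0,0,0],[0,0,0],[0,0,0],[0,0,0],[0,0,0],[0,0,0],[0,0,0]],"claw":[0,0,0,0,0,0,0,0]}' 40
python3 - <<'E'
from h import *
goto(.6124,.0395,.174)
E
```

```text
clock: 4.4
position: [0.4851, 0.2924, 0.0538]
ee_rot: [2.126, 2.313, 0.0]
force: [0.3, 0.4, -0.7]
width: 0.144
gripper_force: 40.0
clock: 5.2
position: [0.4842, 0.2921, 0.173]
ee_rot: [-2.126, -2.312, 0.003]
force: [0.1, 0.4, -2.3]
width: 0.143
gripper_force: 40.0
units [-0.8749  0.3551 -0.0033] rot y deg 4.82 tilt [-1.5e-03 -9.0e-04 -1.0e+00] pos [0.4842 0.2921 0.173 ] F [ 0.11  0.43 -2.33] q [-0.94  0.4   0.41  1.81 -0.19  0.97 -0.36] w 0.143 40.0 5.2
```

```bash
python3 -m pendant '{"slide":[[0,0,-0.13],[-0.109,0.0444,0],[-0.109,0.0444,0],[-0.109,0.0444,0],[-0.109,0.0444,0],[-0.109,0.0444,0],[-0.109,0.0444,0],[-0.109,0.0444,0],[-0.109,0.0444,0],[0,0,0]],"dr":[[0,0,0],[0,0,0],[0,0,0],[0,0,0],[0,0,0],[0,0,0],[0,0,0],[0,0,0],[0,0,0],[0,0,0.1]],"claw":[0,0,0,0,0,0,0,0,0,0]}' 40
python3 -m pendant '{"slide":[[0,0,0.1],[0,0,0.1],[0,0,0.08],[0,0,0],[0,0,0]],"dr":[[0,0,0],[0,0,0],[0,0,0],[0,0,0],[0,0,0]],"claw":[0,0,0,0,0]}' 40
python3 - <<'E'
from h import *
goto(.6124,.0395,.084)
s=arm.get_image("scene")[:,:,::-1];t=arm.get_image("top")[:,:,::-1]
cv2.imwrite("pics/over.png",np.hstack([crop(s,265,215,100,100,400,400),crop(t,195,125,100,100,400,400)]))
for n in("scene","top"): print(proj(n,[arm.observe()["position"]-[0,0,.0438],[.6124,.0395,.03]]))
E
```

```text
clock: 6.2
position: [0.6139, 0.0339, 0.2115]
ee_rot: [2.148, 2.29, -0.006]
force: [0.3, -0.3, -1.4]
width: 0.147
gripper_force: 40.0
clock: 6.7
position: [0.6126, 0.0407, 0.1283]
ee_rot: [-2.14, -2.299, 0.003]
force: [0.4, 0.2, -1.8]
width: 0.144
gripper_force: 40.0
units [-0.0039 -0.0005  0.1476] rot y deg 4.11 tilt [-2.1e-03 -6.0e-04 -1.0e+00] pos [0.6126 0.0407 0.1283] F [ 0.44  0.17 -1.81] q [-0.46  0.54  0.45  1.74 -0.28  0.93  0.18] w 0.144 40.0 6.7
[[323.80654322 256.50530201]
 [322.06825908 268.5577402 ]]
[[241.86436906 187.59291986]
 [244.18738648 193.79374321]]
```

View pics/over.png

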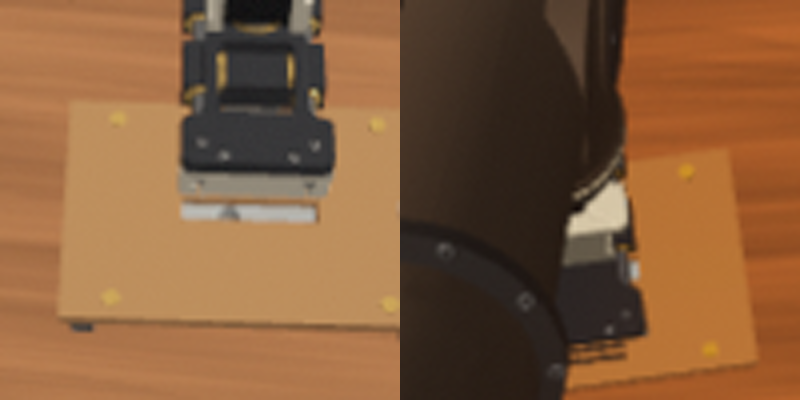

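```bash
python3 -m pendant '{"slide":[[-0.002,0,0.06],[-0.002,0,0.07],[0,0,0],[0,0,0.01],[0,0,0.01],[0,0,0.01],[0,0,0.01],[0,0,0]],"dr":[[0,0,0],[0,0,0],[0,0,0],[0,0,0],[0,0,0],[0,0,0],[0,0,0],[0,0,0]],"claw":[0,0,0,0,0,0,0,0]}' 40
python3 - <<'E'
from h import *
goto(.6124,.0395,.0618)
E
```

```text
clock: 7.6
position: [0.6131, 0.0395, 0.0777]
ee_rot: [-2.14, -2.3, 0.0]
force: [-0.3, 0.3, -2.3]
width: 0.142
gripper_force: 40.0
units [ 0.     -0.0024  0.0529] rot y deg 4.12 tilt [-3.e-04  1.e-04 -1.e+00] pos [0.6131 0.0395 0.0777] F [-0.29  0.35 -2.27] q [-0.44  0.6   0.42  1.78 -0.32  0.83  0.21] w 0.142 40.0 7.6
```

```bash
python3 -m pendant '{"slide":[[0,-0.001,0.006],[0,0,0.006],[0,0,0.006],[0,0,0.006],[0,0,0]],"dr":[[0,0,0],[0,0,0],[0,0,0],[0,0,0],[0,0,0]],"claw":[0,0,0,0,0]}' 40
python3 - <<'E'
from h import *
goto(.6124,.0395,.0618)
E
```

```text
clock: 8.1
position: [0.6128, 0.0394, 0.0703]
ee_rot: [-2.14, -2.3, 0.001]
force: [-0.2, 0.0, -1.3]
width: 0.148
gripper_force: 40.0
units [ 0.0003 -0.0013  0.0283] rot y deg 4.12 tilt [-4.e-04 -1.e-04 -1.e+00] pos [0.6128 0.0394 0.0703] F [-0.16  0.01 -1.28] q [-0.43  0.61  0.42  1.79 -0.32  0.82  0.22] w 0.148 40.0 8.1
```

Tip is at 26.5 mm, below the strip top and with no force, so it's in the hole. Continuing down.

```bash
python3 -m pendant '{"slide":[[0,0,0.006],[0,0,0.006],[0,0,0.006],[0,0,0.004],[0,0,0],[0,0,0]],"dr":[[0,0,0],[0,0,0],[0,0,0],[0,0,0],[0,0,0],[0,0,0]],"claw":[0,0,0,0,0,0]}' 40
python3 - <<'E'
from h import *
goto(.6124,.0395,.0618)
E
```

```text
clock: 8.7
position: [0.6129, 0.0395, 0.064]
ee_rot: [-2.14, -2.3, 0.0]
force: [-0.4, -0.1, -1.5]
width: 0.149
gripper_force: 40.0
units [ 0.0002 -0.0018  0.0073] rot y deg 4.12 tilt [-0.  0. -1.] pos [0.6129 0.0395 0.064 ] F [-0.4  -0.1  -1.45] q [-0.43  0.61  0.42  1.79 -0.33  0.8   0.22] w 0.149 40.0 8.7
```

```bash
python3 -m pendant '{"slide":[[0,0,0.005],[0,0,0.002],[0,0,0.001],[0,0,0.001],[0,0,0]],"dr":[[0,0,0],[0,0,0],[0,0,0],[0,0,0],[0,0,0]],"claw":[0,0,0,0,0]}' 40
python3 - <<'E'
from h import *
goto(.6124,.0395,.0618)
E
```

```text
clock: 9.2
position: [0.613, 0.0395, 0.0618]
ee_rot: [-2.14, -2.3, -0.001]
force: [-2.5, 0.7, 4.6]
width: 0.143
gripper_force: 40.0
units [ 0.     -0.0019  0.    ] rot y deg 4.12 tilt [ 2.e-04  4.e-04 -1.e+00] pos [0.613  0.0395 0.0618] F [-2.48  0.74  4.64] q [-0.43  0.62  0.41  1.79 -0.33  0.8   0.22] w 0.143 40.0 9.2
```

```bash
python3 -m pendant '{"slide":[[0,0,0],[0,0,0],[0,0,0],[0,0,0],[0,0,0]],"dr":[[0,0,0],[0,0,0],[0,0,0],[0,0,0],[0,0,0]],"claw":[0.3,0.5,0.7,0.8,0.8]}' 5
python3 -m pendant '{"slide":[[0,0,-0.06],[0,0,-0.12],[0,0,-0.15],[0,0,-0.15],[0.1,0,0],[0.15,0,0],[0.15,0,0],[0.15,0,0],[0.15,0,0],[0,0,0]],"dr":[[0,0,0],[0,0,0],[0,0,0],[0,0,0],[0,0,0],[0,0,0],[0,0,0],[0,0,0],[0,0,0],[0,0,0]],"claw":[0.8,0.8,1,1,1,1,1,1,1,1]}' 20
python3 - <<'E'
from h import *
goto(.602,-.333,.2)
s=arm.get_image("scene")[:,:,::-1];t=arm.get_image("top")[:,:,::-1]
cv2.imwrite("pics/spin.png",np.hstack([crop(s,285,205,80,100,400,500),crop(t,205,135,80,100,400,500)]))
for n in("scene","top"): print(proj(n,[[.6128,.0395,.106],[.6128,.0395,.046]]))
E
```

```text
clock: 9.7
position: [0.613, 0.0394, 0.0612]
ee_rot: [2.14, 2.3, -0.0]
force: [0.2, 0.5, 0.5]
width: 0.527
gripper_force: 0.0
clock: 10.7
position: [0.5955, 0.2582, 0.2044]
ee_rot: [-2.125, -2.308, -0.003]
force: [0.4, 0.1, 0.4]
width: 1.002
gripper_force: 0.0
units [-1.9659 -0.1408  0.007 ] rot y deg 4.73 tilt [-0.0018  0.0039 -1.    ] pos [0.5955 0.2582 0.2044] F [0.4  0.11 0.43] q [-0.78  0.51  0.45  1.56 -0.25  1.12 -0.19] w 1.002 0.0 10.7
[[323.77352834 251.29525255]
 [322.40294293 265.21138148]]
[[241.67130777 185.83539708]
 [243.67506829 192.07662171]]
```

View pics/spin.png

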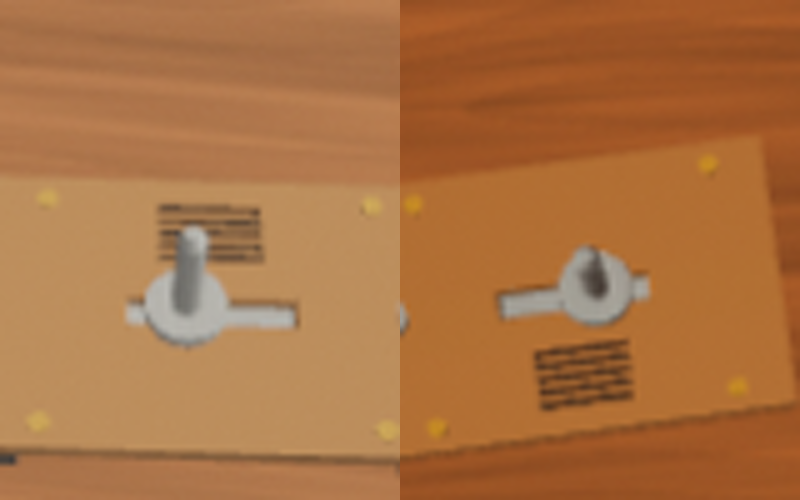

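The spindle is upright with its collar flush on the panel: the pictured top and collar match the predicted pixels within about 1 px. Next is the thin reel.

```bash
python3 -m pendant '{"slide":[[-0.14,-0.01,0],[-0.14,-0.01,0],[-0.14,-0.01,0],[-0.14,-0.01,0],[-0.14,-0.01,0],[-0.14,-0.01,0],[-0.14,-0.01,0],[-0.14,-0.01,0],[-0.14,-0.01,0],[-0.14,-0.01,0]],"dr":[[0,0,0],[0,0,0],[0,0,0],[0,0,0],[0,0,0],[0,0,0],[0,0,0],[0,0,0],[0,0,0],[0,0,0]],"claw":[1,1,1,1,1,1,1,1,1,1]}' 20
python3 -m pendant '{"slide":[[-0.14,-0.01,0],[-0.14,-0.01,0],[-0.14,-0.01,0],[-0.14,-0.01,0],[0,0,0],[0,0,0],[0,0,0]],"dr":[[0,0,0],[0,0,0],[0,0,0],[0,0,0],[0,0,0],[0,0,0],[0,0,0]],"claw":[1,1,1,1,1,1,1]}' 20
python3 - <<'E'
from h import *
goto(.6015,-.333,.028)
E
```

```text
clock: 11.8
position: [0.5969, -0.1759, 0.2056]
ee_rot: [2.143, 2.297, -0.0]
force: [0.3, -0.8, 0.4]
width: 0.997
gripper_force: 0.0
clock: 12.5
position: [0.5978, -0.3402, 0.2052]
ee_rot: [-2.14, -2.299, -0.001]
force: [0.0, 0.6, -1.4]
width: 0.998
gripper_force: 0.0
units [0.0225 0.0141 0.5906] rot y deg 4.1 tilt [-2.e-04  9.e-04 -1.e+00] pos [ 0.5978 -0.3402  0.2052] F [ 0.03  0.56 -1.44] q [ 0.13  0.59  0.52  1.46 -0.31  1.18  0.76] w 0.998 0.0 12.5
```

```bash
python3 -m pendant '{"slide":[[0.0225,0.0141,0.08],[0,0,0.12],[0,0,0.12],[0,0,0.12],[0,0,0.09],[0,0,0.06],[0,0,0],[0,0,0]],"dr":[[0,0,0],[0,0,0],[0,0,0],[0,0,0],[0,0,0],[0,0,0],[0,0,0],[0,0,0]],"claw":[1,1,1,1,1,1,1,1]}' 20
python3 - <<'E'
from h import *
goto(.6015,-.333,.028)
s=arm.get_image("scene")[:,:,::-1];t=arm.get_image("top")[:,:,::-1]
cv2.imwrite("pics/reelgrip.png",np.hstack([crop(s,140,175,100,125,400,500),crop(t,325,135,100,125,400,500)]))
E
```

```text
clock: 13.3
position: [0.6024, -0.3326, 0.0288]
ee_rot: [-2.139, -2.301, -0.001]
force: [-0.1, 0.4, 0.7]
width: 1.005
gripper_force: 0.0
units [-0.0012 -0.0032  0.0028] rot y deg 4.2 tilt [ 1.e-04  3.e-04 -1.e+00] pos [ 0.6024 -0.3326  0.0288] F [-0.1   0.43  0.73] q [ 0.16  0.76  0.44  1.61 -0.4   0.86  0.83] w 1.005 0.0 13.3
```

View pics/reelgrip.png

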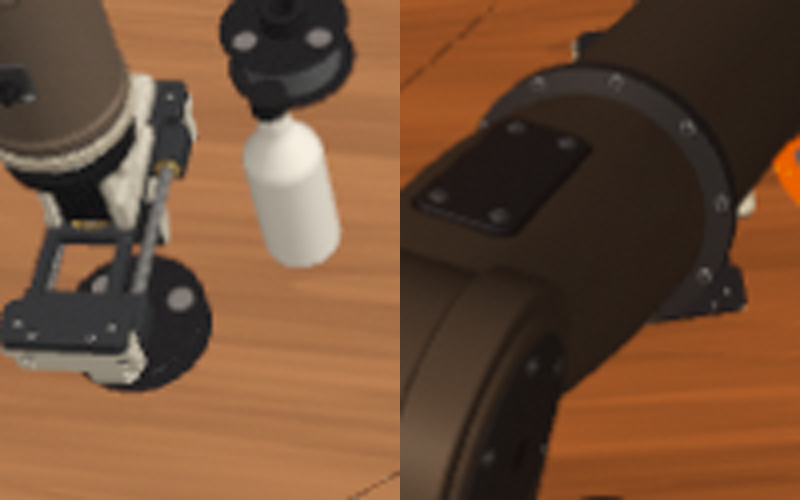

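The bottle and thick reel are undisturbed, and the gripper is over the thin reel with a finger in front of it. Closing on the hub.

```bash
python3 -m pendant '{"slide":[[-0.001,-0.002,0.002],[0,0,0],[0,0,0],[0,0,0],[0,0,0],[0,0,0],[0,0,0],[0,0,0],[0,0,0],[0,0,0]],"dr":[[0,0,0],[0,0,0],[0,0,0],[0,0,0],[0,0,0],[0,0,0],[0,0,0],[0,0,0],[0,0,0],[0,0,0]],"claw":[0,0,0,0,0,0,0,0,0,0]}' 30
python3 -m pendant '{"slide":[[0,0,0],[0,0,0],[0,0,-0.02],[0,0,-0.05],[0,0,-0.1],[0,0,-0.14],[0,0,-0.14],[0,0,-0.14],[0,0,0],[0,0,0]],"dr":[[0,0,0],[0,0,0],[0,0,0],[0,0,0],[0,0,0],[0,0,0],[0,0,0],[0,0,0],[0,0,0],[0,0,0]],"claw":[0,0,0,0,0,0,0,0,0,0]}' 30
python3 - <<'E'
from h import *
goto(.6128,.0395,.2)
E
```

```text
clock: 14.4
position: [0.6014, -0.3339, 0.0277]
ee_rot: [-2.14, -2.3, -0.0]
force: [0.4, -0.0, -0.3]
width: 0.333
gripper_force: 30.0
clock: 15.4
position: [0.6018, -0.3343, 0.2069]
ee_rot: [2.138, 2.298, 0.002]
force: [-0.3, -0.4, -1.2]
width: 0.336
gripper_force: 30.0
units [1.2402 0.1259 0.0217] rot y deg 4.11 tilt [ 0.003  -0.0011 -1.    ] pos [ 0.6018 -0.3343  0.2069] F [-0.35 -0.42 -1.15] q [ 0.11  0.59  0.53  1.46 -0.31  1.18  0.75] w 0.336 30.0 15.4
```

```bash
python3 -m pendant '{"slide":[[0.08,0.0084,0],[0.14,0.0142,0],[0.14,0.0142,0],[0.14,0.0142,0],[0.14,0.0142,0],[0.14,0.0142,0],[0.14,0.0142,0],[0.14,0.0142,0],[0.12,0.0122,0],[0.06,0.006,0]],"dr":[[0,0,0],[0,0,0],[0,0,0],[0,0,0],[0,0,0],[0,0,0],[0,0,0],[0,0,0],[0,0,0],[0,0,0]],"claw":[0,0,0,0,0,0,0,0,0,0]}' 30
python3 -m pendant '{"slide":[[0,0,0.06],[0,0,0.06],[0,0,0],[0,0,0]],"dr":[[0,0,0],[0,0,0],[0,0,0],[0,0,0]],"claw":[0,0,0,0]}' 30
python3 - <<'E'
from h import *
goto(.6128,.0395,.14)
s=arm.get_image("scene")[:,:,::-1]
cv2.imwrite("pics/overreel.png",crop(s,270,185,120,100,720,600))
p=arm.observe()["position"]
th=np.linspace(0,2*np.pi,9)[:-1]
for z in(.006,.028): print(z,np.round((proj("scene",[p+[.046*np.cos(a),.046*np.sin(a),-z] for a in th])-[270,185])*6+2.5).tolist())
print((proj("scene",[[.6128,.0395,.106]])-[270,185])*6)
E
```

```text
clock: 16.4
position: [0.6111, 0.0448, 0.2031]
ee_rot: [-2.132, -2.303, 0.002]
force: [-0.2, 0.2, -1.3]
width: 0.329
gripper_force: 30.0
clock: 16.8
position: [0.6116, 0.0396, 0.1681]
ee_rot: [-2.14, -2.299, 0.003]
force: [0.5, -0.2, -1.0]
width: 0.333
gripper_force: 30.0
units [-0.0007  0.0042  0.0937] rot y deg 4.1 tilt [-2.1e-03 -5.0e-04 -1.0e+00] pos [0.6116 0.0396 0.1681] F [ 0.52 -0.16 -1.04] q [-0.49  0.5   0.49  1.7  -0.27  1.01  0.17] w 0.333 30.0 16.8
0.006 [[326.0, 420.0], [421.0, 395.0], [462.0, 322.0], [428.0, 247.0], [341.0, 210.0], [250.0, 232.0], [206.0, 301.0], [236.0, 380.0]]
0.028 [[323.0, 453.0], [416.0, 429.0], [457.0, 357.0], [423.0, 282.0], [338.0, 246.0], [249.0, 267.0], [205.0, 336.0], [234.0, 414.0]]
[[322.64117003 397.77151528]]
```

View pics/overreel.png

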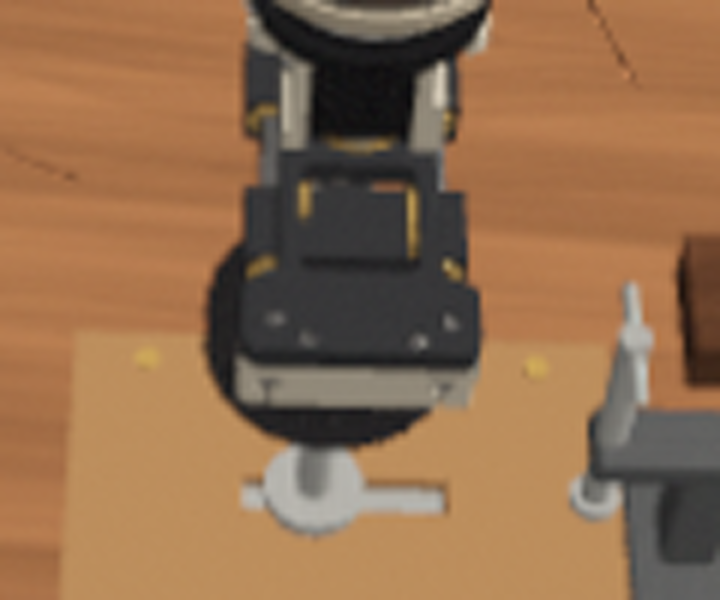

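The reel rim, with its left edge at x≈207 and bottom at y≈447, matches the prediction within 2 mm. The spindle is directly below at (315,470). Lowering gently.

```bash
python3 -m pendant '{"slide":[[-0.001,0.004,0.04],[0,0,0.05],[0,0,0],[0,0,0.015],[0,0,0.015],[0,0,0.015],[0,0,0]],"dr":[[0,0,0],[0,0,0],[0,0,0],[0,0,0],[0,0,0],[0,0,0],[0,0,0]],"claw":[0,0,0,0,0,0,0]}' 30
python3 - <<'E'
from h import *
goto(.6128,.0395,.074)
E
```

```text
clock: 17.55
position: [0.6133, 0.0397, 0.1278]
ee_rot: [-2.14, -2.3, 0.001]
force: [-0.5, -0.0, -1.7]
width: 0.331
gripper_force: 30.0
units [-0.0005 -0.0016  0.1792] rot y deg 4.12 tilt [-6.e-04 -0.e+00 -1.e+00] pos [0.6133 0.0397 0.1278] F [-0.46 -0.   -1.69] q [-0.47  0.54  0.47  1.74 -0.29  0.93  0.19] w 0.331 30.0 17.55
```

```bash
python3 -m pendant '{"slide":[[0,-0.001,0.015],[0,0,0.015],[0,0,0.015],[0,0,0]],"dr":[[0,0,0],[0,0,0],[0,0,0],[0,0,0]],"claw":[0,0,0,0]}' 30
python3 - <<'E'
from h import *
goto(.6128,.0395,.074)
E
```

```text
clock: 17.95
position: [0.6128, 0.0397, 0.1139]
ee_rot: [-2.14, -2.299, 0.001]
force: [-0.0, -0.1, -2.0]
width: 0.332
gripper_force: 30.0
units [-0.0006  0.0002  0.1331] rot y deg 4.12 tilt [-1.2e-03 -1.0e-04 -1.0e+00] pos [0.6128 0.0397 0.1139] F [-0.02 -0.07 -2.  ] q [-0.46  0.56  0.46  1.76 -0.3   0.9   0.2 ] w 0.332 30.0 17.95
```

```bash
python3 -m pendant '{"slide":[[0,0,0.02],[0,0,0.02],[0,0,0.02],[0,0,0.02],[0,0,0.02],[0,0,0.015],[0,0,0]],"dr":[[0,0,0],[0,0,0],[0,0,0],[0,0,0],[0,0,0],[0,0,0],[0,0,0]],"claw":[0,0,0,0,0,0,0]}' 30
python3 - <<'E'
from h import *
goto(.6128,.0395,.074)
E
```

```text
clock: 18.65
position: [0.6128, 0.0396, 0.0794]
ee_rot: [-2.14, -2.299, 0.002]
force: [0.2, 0.7, -0.7]
width: 0.334
gripper_force: 30.0
units [-0.0003  0.0001  0.018 ] rot y deg 4.12 tilt [-1.2e-03 -2.0e-04 -1.0e+00] pos [0.6128 0.0396 0.0794] F [ 0.2   0.71 -0.71] q [-0.45  0.6   0.44  1.78 -0.33  0.84  0.22] w 0.334 30.0 18.65
```

```bash
python3 -m pendant '{"slide":[[0,0,0.006],[0,0,0.006],[0,0,0.004],[0,0,0.002],[0,0,0.002],[0,0,0]],"dr":[[0,0,0],[0,0,0],[0,0,0],[0,0,0],[0,0,0],[0,0,0]],"claw":[0,0,0,0,0,0]}' 30
python3 - <<'E'
from h import *
goto(.6128,.0395,.074)
E
```

```text
clock: 19.25
position: [0.6133, 0.0397, 0.0742]
ee_rot: [-2.14, -2.3, -0.0]
force: [0.2, -0.2, -0.7]
width: 0.332
gripper_force: 30.0
units [-0.0004 -0.0015  0.0006] rot y deg 4.12 tilt [ 0.  0. -1.] pos [0.6133 0.0397 0.0742] F [ 0.18 -0.23 -0.7 ] q [-0.45  0.6   0.44  1.79 -0.33  0.82  0.22] w 0.332 30.0 19.25
```

```bash
python3 -m pendant '{"slide":[[0,0,0.002],[0,0,0],[0,0,0],[0,0,0],[0,0,0],[0,0,0],[0,0,0],[0,0,0]],"dr":[[0,0,0],[0,0,0],[0,0,0],[0,0,0],[0,0,0],[0,0,0],[0,0,0],[0,0,0]],"claw":[0,0,0.4,0.5,0.7,0.8,0.8,0.8]}' 5
python3 -m pendant '{"slide":[[0,0,-0.06],[0,0,-0.12],[0,0,-0.15],[0,0,-0.15],[0,-0.12,0],[0,-0.15,0],[0,-0.15,0],[0,-0.15,0],[0,0,0],[0,0,0]],"dr":[[0,0,0],[0,0,0],[0,0,0],[0,0,0],[0,0,0],[0,0,0],[0,0,0],[0,0,0],[0,0,0],[0,0,0]],"claw":[0.8,0.8,0.8,0.8,0.8,0.8,0.8,0.8,0.8,0.8]}' 5
python3 - <<'E'
from h import *
goto(.6128,.0395,.074)
s=arm.get_image("scene")[:,:,::-1]
cv2.imwrite("pics/final.png",crop(s,150,155,320,160,800,400))
E
```

```text
clock: 20.05
position: [0.6133, 0.0397, 0.0736]
ee_rot: [2.14, 2.3, 0.0]
force: [-0.5, -0.1, -0.4]
width: 0.775
gripper_force: 0.0
clock: 21.05
position: [0.4423, 0.0276, 0.2181]
ee_rot: [-2.139, -2.3, -0.003]
force: [0.6, -0.0, 0.6]
width: 0.801
gripper_force: 0.0
units [-0.0022  0.5693  0.4809] rot y deg 4.15 tilt [ 0.001   0.0015 -1.    ] pos [0.4423 0.0276 0.2181] F [ 0.62 -0.02  0.56] q [-0.65  0.14  0.54  2.04 -0.09  0.98  0.  ] w 0.801 0.0 21.05
```

View pics/final.png

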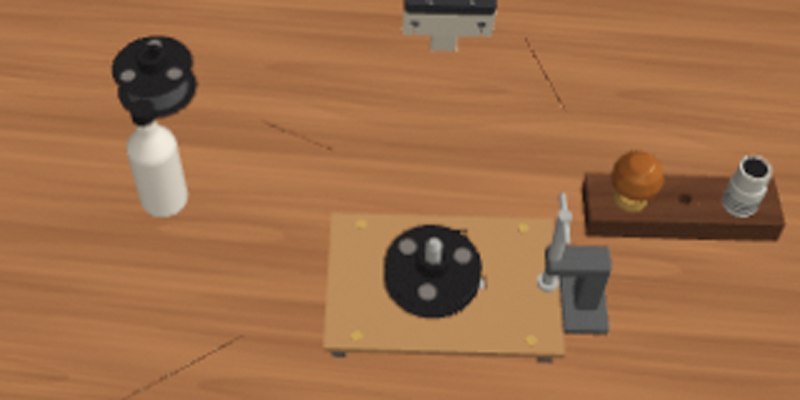

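The thin reel lies flat on the collar at (433,271), with the spindle tip showing above the hub. All the bystanders are still standing, so I'm handing in.

```bash
python3 -c "
from cell import arm
print(arm.sign_off())"
```

```text
the job is handed in; nothing more can be done
None
```

The spindle is seated in the blind hole and released, the thin reel rests hub-up on its collar, and the bystanders stand where they were; I handed the job in at about 21 s, and the sign-off gave no verdict.

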